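# Open the long slide-lid pin box

### The arm

A 7-joint arm with a two-finger parallel gripper is mounted at the origin on the work surface; the furniture and walls round the work are solid. World frame = base frame: x ahead of the robot, y to its left, z up, the work surface at z = 0. Lengths are in m, angles in rad, forces in N, time in s.
With the tool pointing down it reaches from about 0.425 to 0.875 m from the base axis. Payload 4.7 kg.
Tool frame: the origin (TCP) lies between the finger pads; the fingertips stand 8 mm ahead of it and the grasp point (between the pads) lies 11 mm behind it; z points along the fingers, y is the direction in which the jaws open and shut (so a half turn about z gives the same grasp; the last joint's range is limited). The gripper opens to 87 mm and grips with 3 to 60 N. Pads are 19 mm wide; open, the fingers measure 117 mm over their backs; the gripper's body (75 mm by 190 mm) begins 51 mm behind the grasp point.
Start: joints at [-1.228, 0.321, -0.07, 1.45, 0.023, 1.371, -0.057], TCP at [0.21, 0.615, 0.231] pointing down, gripper open.
Joint ranges: [-2.86, 2.86], [-0.3, 2.09], [-1.38, 1.24], [0.06, 2.45], [-1.56, 4.7], [0.09, 2.05], [-2.69, 2.69]. Speed limits (rad/s): [2.57, 2.57, 3.14, 3.14, 3.14, 3.14, 3.14].

### API

Orientations are given as a rotation vector (axis times angle).
In Python, from bench import ctrl, optics, ticket gives the robot as it stands.
- The arm moves only by the tool play_rows, never from a script. Its argument "motion" is a list of rows, each a list of 5 numbers: the closure, from 0 (fully open) to 1 (shut), then the shift along the tool's x, y, z in cm, then the turn about the tool's z in rad. In form: [[jaw, tx, ty, tz, spin], ...]. A call has 1 to 20 rows; each row shifts and turns the commanded pose from where the row before left it, along the tool's axes as they then stand; what a row does not reach is not made up. A row lasts 1/8 s, in which the tool goes at most 62.5 mm and 10.7 degrees, less where a joint would pass 70% of its speed; a pose out of reach is approached as far as the arm can. A call is refused whole if a number of a shift passes 6.25 or a number of a turn 0.188, either way. A call with a gripper value outside its range is refused whole. The fingers move at their own pace and stop on an object; "force" is the grip in N (left out, the last holds). Time passes only in rows, so rows that do not move let the fingers close. It gives the time, the measured TCP pose, the force and the opening at its end, in the units of the state.
- ctrl.get_state(): the state, without advancing time (a new reading comes with each control period).
- optics.get_image(name): name is "scene" or "top" or "wrist"; returns the picture (384x512x3 uint8, red, green, blue); there is no depth.
- optics.calibration(name): a dict with "K" (3x3 intrinsics, pixels), "distortion" ([k1, k2, p1, p2, k3] as OpenCV has them; the pictures are not rectified), "pose" (4x4, takes a point from camera to world coordinates); the wrist camera has in their place "hand_eye" (4x4, takes a point from camera to tool coordinates, whose origin is the TCP and whose axes are the flange's). Camera axes: x right, y down, z forward; pixel columns grow to the right and rows downward; lengths in m; the calibration is good to about 2 mm. A picture is of the moment at which its call begins: read the wrist's pose just before it. calibration takes no time and is no camera call.
- ticket.close_job(): hands the job in, once; it reports no verdict.
The state is a dict: "time": time; "joint_positions": joint angles; "qd": joint speeds; "joint_torque": joint torques, N m; "position": TCP position; "tool_rot": TCP orientation; "ft_force": force on the tool from outside, world axes, zero at the start; "torque": the same for the moment, N m; "grip_width": opening from 0.0 (shut) to 1.0 (fully open).
Only numpy, scipy, OpenCV 4.12 (cv2) and the standard library are available. Lean on these libraries where they do the work, as an engineer would, in place of code of your own. Each camera call takes 0.05 s, during which the arm holds its last target.

### The job

Open the longer of the two wooden slide-lid boxes so the dowel pins in it can be reached: lift its lid over the low lip at the mouth, slide it right out along the grooves, and lay it gently down flat on the bench, handle up. Leave the shorter box shut.

Things in the scene. Friction and masses are not known exactly. Their poses are not given: they have to be found in the camera images.
- long_box: The longer wooden box, fixed; 130 long (x) x 76 wide (y) x 54 mm high. Origin: centre of its underside; z up, own x along the box to the mouth (low end), which faces the robot's left, give or take 15 degrees. The lid rests in side grooves: floor z = 30 mm, underside of the top rails z = 48 mm. Rails stop the lid from lifting straight out; opening between them 56 mm.
- long_box_lip (a point): Middle of the top of the lip across the box's mouth, 35 mm above the box's underside, at x = 62.5 mm (5 mm thick); 5 mm above the groove floor. Raise the whole 4 mm lid about 9 mm (more than 5, less than 14), keep it level, then slide it in the box's +x; its rear end clears the lip after 125 mm of travel.
- long_box_lid: The loose lid of the longer box, pale wood, 80 g nominal: a plate 116 long (x) x 66 wide (y) x 4 mm thick with a handle block on top. Origin: centre of its underside; axes as the box's, x to the mouth end; starts seated in the box, origin 30 mm above the box's. A 2 mm mat lies left of the boxes; a tall desk fan stands right of and beyond them, so come in from the robot's side.
- long_box_lid_grip (a point): Middle of the lid's handle block, 25 mm from the lid's origin towards the mouth and 22 mm above its underside. The block is 12 mm along x (grip it across this), 36 mm along y, 28 mm high, its top 32 mm above the lid's underside, so 8 mm above the box's rails while the lid is seated.
- long_box_lid_edge (a point): Middle of the lower edge of the lid's mouth end, 58 mm from the lid's origin in its x.
- short_box_lid: Lid of the shorter box (95 x 76 x 54 mm, otherwise of the same make), which stands about 0.14 m from the longer one, nearer to or farther from the robot; lid 81 x 66 x 4 mm with the same handle. Origin: centre of its underside. To be left alone.

How it is judged:
On the way:
1. the lid's mouth end is over the lip and the lid is partly slid out, still in its grooves (z of long_box_lid_edge in the frame of long_box above 0.034 m and x of long_box_lid in the frame of long_box between 0.015 and 0.09 m and y of long_box_lid in the frame of long_box between -0.012 and 0.012 m and z of long_box_lid in the frame of long_box below 0.06 m), for 0.1 s.
At the end, for the whole second after the job is handed in: The long box's lid lies outside the box, flat on the bench or mat (underside within 12 mm of the bench top, tilted less than about 8 degrees, handle up), released and at rest; the short box's lid is within 15 mm of where it was (height (world z) of long_box_lid between -0.01 and 0.012 m and angle between long_box_lid's own z axis and vertical below 0.15 rad and linear speed of long_box_lid below 0.02 m/s and distance of short_box_lid from where it was at the start of the episode below 0.015 m); the robot touches nothing.
It fails at once if the short box's lid is disturbed (moved more than 15 mm) (distance of short_box_lid from where it was at the start of the episode above 0.015 m).
It fails at once if the lid is dropped or flung (faster than 0.8 m/s) (linear speed of long_box_lid above 0.8 m/s).
It also fails if it takes over 38 s, if anything falls off the work surface, if the arm or the gripper's body presses on something with over 40 N, if the wrist force passes 120 N, or if a joint passes its speed limit or range.

## Working session

There is one attempt and no reset: what is moved stays moved. The work goes in short steps, Python scripts to look and compute and a tool call to move; the robot and the scene stay as the last step left them, time stands still between calls to the robot, and variables do not carry over. Pictures are saved under pics/ and viewed, and the job is handed in when it is done.

Besides the shell and the picture viewer there is one more tool, called after ">>>" as name(argument=value, ...), one argument or row to a line, values as JSON. play_rows: Moves the arm, as the interface text tells. Its arguments: {"type":"object","properties":{"motion":{"type":"array"},"force":{"type":"number"}},"required":["motion"]}

```bash
mkdir -p pics
python3 - <<'E'
from bench import ctrl, optics
import cv2
s=ctrl.get_state(); print(s)
for n in ("top","scene"):
    cv2.imwrite(f"pics/{n}0.png",optics.get_image(n)[:,:,::-1])
    print(n,optics.calibration(n))
print(optics.calibration("wrist"))
E
```

```text
{'time': 0.0, 'joint_positions': array([-1.22789265,  0.32182786, -0.07009995,  1.4516934 ,  0.02257594,
        1.37076889, -0.05689796]), 'qd': array([ 2.09002965e-03, -2.52230393e-04,  1.02502756e-03, -1.00883129e-03,
        1.32545067e-03,  8.86440380e-05, -8.28228639e-05]), 'joint_torque': array([-8.14252562e-04, -4.91283739e+01, -4.04363852e-01, -3.12530279e+01,
       -6.39329106e-02,  4.37381922e-02,  1.74016427e-04]), 'position': array([0.20974759, 0.61465913, 0.2294492 ]), 'tool_rot': array([-5.14053912e-01, -3.09900171e+00,  2.97623091e-03]), 'ft_force': array([-0.07024004,  0.91679935,  0.10382683]), 'torque': array([0.0009258 , 0.0116134 , 0.02044345]), 'grip_width': 1.0007379989309195}
top {'K': array([[378.90236154,   0.        , 257.24848155],
       [  0.        , 378.90236154, 191.06101156],
       [  0.        ,   0.        ,   1.        ]]), 'distortion': array([0.03172654, 0.        , 0.        , 0.        , 0.        ]), 'pose': array([[-0.0041323 , -0.99298891,  0.11813531,  0.41372931],
       [-0.99994853,  0.00519782,  0.00871284,  0.02923724],
       [-0.0
[... 523 characters left out ...]
158887, -0.56972647,  0.55137599],
       [ 0.        ,  0.        ,  0.        ,  1.        ]])}
{'K': array([[318.27481336,   0.        , 258.59690224],
       [  0.        , 318.27481336, 194.15537306],
       [  0.        ,   0.        ,   1.        ]]), 'distortion': array([-0.02809528,  0.        ,  0.        ,  0.        ,  0.        ]), 'hand_eye': array([[ 3.80580600e-04, -9.52048618e-01, -3.05946539e-01,
         8.51942314e-02],
       [ 9.99999691e-01,  1.51988212e-04,  7.70985402e-04,
        -3.61152843e-04],
       [-6.87515319e-04, -3.05946738e-01,  9.52048382e-01,
        -1.53487227e-01],
       [ 0.00000000e+00,  0.00000000e+00,  0.00000000e+00,
         1.00000000e+00]])}
```

View pics/top0.png

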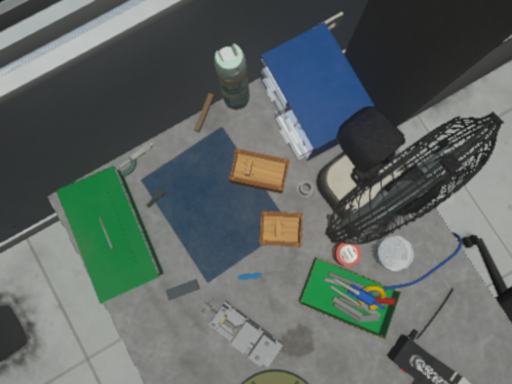

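View pics/scene0.png

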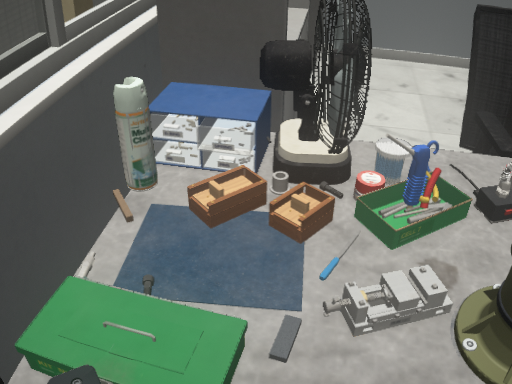

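Run:
```python
import cv2
a=cv2.imread("pics/top0.png")[100:260,200:400]
cv2.imwrite("pics/top0c.png",cv2.resize(a,None,fx=4,fy=3.75,interpolation=cv2.INTER_CUBIC))
```

```text
(no output)
```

View crop.

View pics/top0c.png

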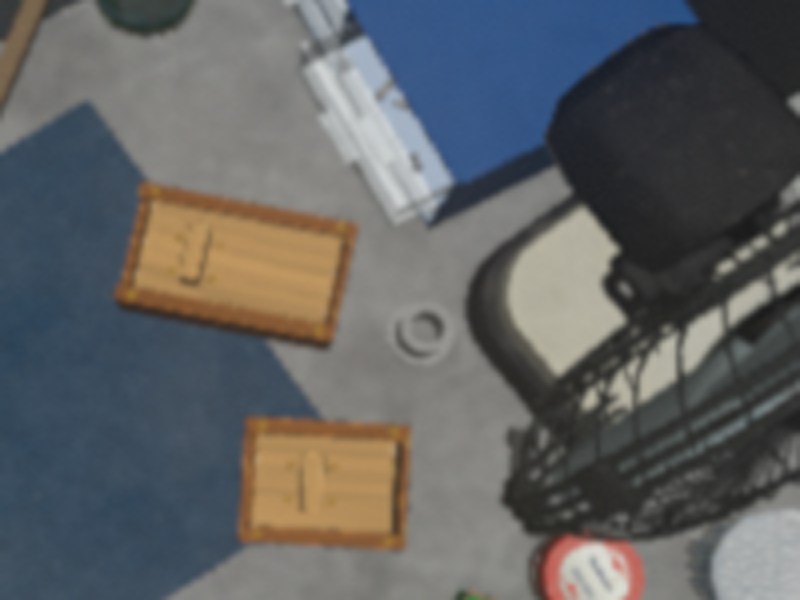

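```bash
cat > h.py <<'E'
import numpy as np, cv2
from bench import ctrl, optics
from scipy.spatial.transform import Rotation as R
def ray(name,uv,pose=None):
    c=optics.calibration(name)
    p=cv2.undistortPoints(np.array([[uv]],float),c["K"],c["distortion"])[0,0]
    T=c["pose"] if pose is None else pose
    return T[:3,3],T[:3,:3]@np.array([p[0],p[1],1])
def atz(name,uv,z,pose=None):
    o,d=ray(name,uv,pose); return o+d*(z-o[2])/d[2]
def wpose(s):
    T=np.eye(4);T[:3,:3]=R.from_rotvec(s["tool_rot"]).as_matrix();T[:3,3]=s["position"]
    return T@optics.calibration("wrist")["hand_eye"]
def proj(name,P,T=None):
    c=optics.calibration(name)
    if T is None:T=c["pose"]
    Ti=np.linalg.inv(T); rv=cv2.Rodrigues(Ti[:3,:3])[0]
    return cv2.projectPoints(np.array(P,float).reshape(-1,3),rv,Ti[:3,3],c["K"],c["distortion"])[0][:,0]
E
python3 - <<'E'
from h import *
print(R.from_rotvec(ctrl.get_state()["tool_rot"]).as_matrix().round(3))
E
```

```text
[[-0.946  0.323 -0.   ]
 [ 0.323  0.946 -0.002]
 [-0.    -0.002 -1.   ]]
```

Run:
```python
from h import *
C=[(146,186),(356,225),(330,340),(120,298)]
P=np.array([atz("top",(200+x/4-.4,100+y/3.75-.4),.054) for x,y in C]); print(P.round(4))
m=P.mean(0); d=(P[0]+P[3]-P[1]-P[2])/2; w=(P[0]+P[1]-P[2]-P[3])/2
print(m,np.linalg.norm(d),np.linalg.norm(w),np.degrees(np.arctan2(d[1],d[0])),np.degrees(np.arctan2(w[1],w[0])))
h=atz("top",(200+197/4-.4,100+252/3.75-.4),.062);print("handle",h)
C=[(248,420),(409,427),(403,548),(241,541)]
P=np.array([atz("top",(200+x/4-.4,100+y/3.75-.4),.054) for x,y in C]); print(P.round(4),P.mean(0))
```

```text
[[ 0.6155  0.0858  0.054 ]
 [ 0.5901 -0.0363  0.054 ]
 [ 0.5184 -0.0204  0.054 ]
 [ 0.5451  0.1007  0.054 ]]
[0.5672961 0.0324486 0.054    ] 0.12438320736189101 0.07270465411068021 77.89492865559227 -12.237302700753933
handle [0.57220788 0.05586064 0.062     ]
[[ 0.4695  0.0271  0.054 ]
 [ 0.4648 -0.0648  0.054 ]
 [ 0.3919 -0.0601  0.054 ]
 [ 0.3964  0.0314  0.054 ]] [ 0.43063538 -0.01659061  0.054     ]
```

The long box is the farther one, with its rails' outline at about px (236–289, 149–191) in the top view. The handle is near px (249,167). The mouth faces left, at about 78° in world. I'll move above it for a wrist view.

>>> play_rows(
  motion=[
    [0.3, -4.36, -3.42, 0.5, 0],
    [0.3, -4.36, -3.42, 0.5, 0],
    [0.3, -4.36, -3.42, 0.5, 0],
    [0.3, -4.36, -3.42, 0.5, 0],
    [0.3, -4.36, -3.42, 0.5, 0],
    [0.3, -4.36, -3.42, 0.5, 0],
    [0.3, -4.36, -3.42, 0.5, 0],
    [0.3, -4.36, -3.42, 0.5, 0],
    [0.3, -4.36, -3.42, 0.5, 0],
    [0.3, -4.36, -3.42, 0.5, 0],
    [0.3, -4.36, -3.42, 0.5, 0],
    [0.3, -4.36, -3.42, 0.5, 0],
    [0.3, 0, 0, 0, -0.117],
    [0.3, 0, 0, 0, 0],
    [0.3, 0, 0, 0, 0],
  ],
  force=20,
)

```text
time: 1.98
position: [0.5722, 0.0589, 0.1704]
tool_rot: [-0.332, -3.123, -0.001]
ft_force: [-0.1, 0.2, -0.5]
grip_width: 0.701
```

Run:
```python
from h import *
s=ctrl.get_state(); cv2.imwrite("pics/w1.png",optics.get_image("wrist")[:,:,::-1]); T=wpose(s); np.save("w1.npy",T)
print(s["time"],s["position"],R.from_rotvec(s["tool_rot"]).as_matrix().round(4),s["grip_width"],s["ft_force"])
c=np.array([.5673,.0324]);a=np.radians(77.9);u=np.array([np.cos(a),np.sin(a)]);v=np.array([-u[1],u[0]])
for x,y,z in [(65,38,54),(65,-38,54),(-65,38,54),(-65,-38,54),(31,18,62),(19,18,62),(31,-18,62),(19,-18,62)]:
    p=np.r_[c+u*x/1e3+v*y/1e3,z/1e3]; print((x,y,z),proj("wrist",p,T).round(1))
```

```text
1.975 [0.57215809 0.05887714 0.17035747] [[-9.776e-01  2.104e-01 -5.000e-04]
 [ 2.104e-01  9.776e-01  4.000e-04]
 [ 6.000e-04  3.000e-04 -1.000e+00]] 0.7014796255215994 [-0.11795099  0.20413395 -0.53719081]
(65, 38, 54) [[303.2 151.1]]
(65, -38, 54) [[299.7 232.5]]
(-65, 38, 54) [[151.3 151.3]]
(-65, -38, 54) [[159.7 232.5]]
(31, 18, 62) [[263.5 176.1]]
(19, 18, 62) [[249.3 176.1]]
(31, -18, 62) [[263.3 215.6]]
(19, -18, 62) [[249.7 215.6]]
```

View pics/w1.png

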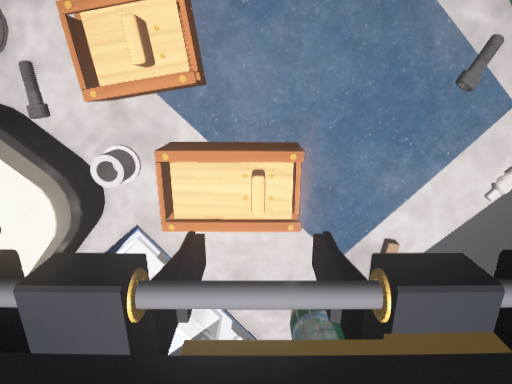

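Run:
```python
import cv2
a=cv2.imread("pics/w1.png")[130:250,140:320]
cv2.imwrite("pics/w1c.png",cv2.resize(a,None,fx=4.4,fy=4.4,interpolation=cv2.INTER_CUBIC))
```

```text
(no output)
```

View pics/w1c.png

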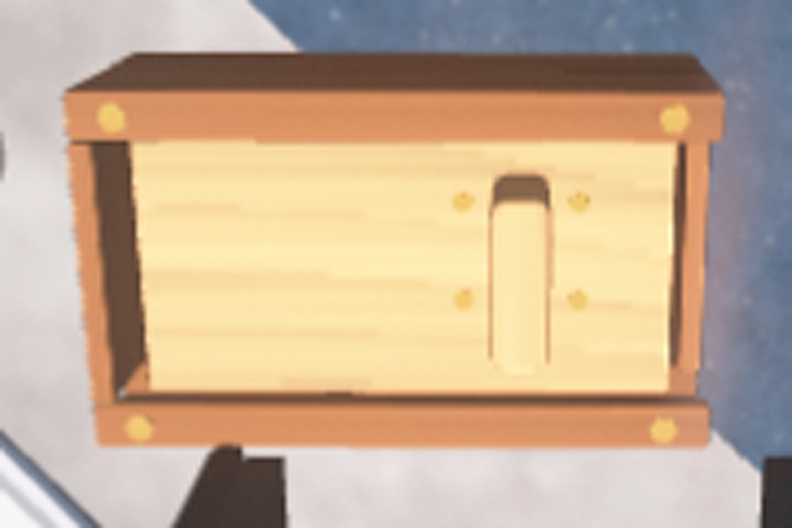

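Run:
```python
from h import *
T=np.load("w1.npy")
f=lambda c,z: atz("wrist",(140+(c[0]+.5)/4.4-.5,130+(c[1]+.5)/4.4-.5),z,T)
P=np.array([f(c,.054) for c in [(724,95),(65,92),(98,445),(709,445)]])
m=P.mean(0); d=(P[0]+P[3]-P[1]-P[2])/2; w=(P[0]+P[1]-P[2]-P[3])/2
print(m,np.linalg.norm(d),np.linalg.norm(w),np.degrees(np.arctan2(d[1],d[0])),np.degrees(np.arctan2(-w[1],-w[0])))
H=np.array([f(c,.062) for c in [(491,203),(548,203),(547,370),(491,370)]]);print(H.round(4))
hc=H.mean(0);print("handle",hc, "pred", m[:2]+.025*d[:2]/np.linalg.norm(d))
Rt=R.from_rotvec(ctrl.get_state()["tool_rot"]).as_matrix()
print("tool delta to handle", Rt.T@(hc-ctrl.get_state()["position"]), "toolY", np.degrees(np.arctan2(Rt[1,1],Rt[0,1])))
# place target footprint in top image
c=m[:2];u=d[:2]/np.linalg.norm(d);v=np.array([-u[1],u[0]])
for s in (.19,.2,.22):
  print(s,[proj("top",np.r_[c+u*(s+x)+v*y,0])[0].round(0).tolist() for x,y in [(.058,.033),(.058,-.033),(-.058,-.033),(-.058,.033)]])
```

```text
[0.56665116 0.03421402 0.054     ] 0.12840102981115423 0.07448455687924647 77.72564567790639 -12.28453200278438
[[0.5537 0.0564 0.062 ]
 [0.556  0.0671 0.062 ]
 [0.5897 0.0599 0.062 ]
 [0.5874 0.0489 0.062 ]]
handle [0.57169941 0.05805774 0.062     ] pred [0.57196598 0.05864254]
tool delta to handle [ 0.00024707 -0.00103871  0.10849658] toolY 77.8847523789737
0.19 [[157.0, 166.0], [164.0, 140.0], [209.0, 150.0], [203.0, 176.0]]
0.2 [[153.0, 165.0], [160.0, 139.0], [205.0, 149.0], [199.0, 175.0]]
0.22 [[146.0, 163.0], [152.0, 138.0], [197.0, 147.0], [191.0, 173.0]]
```

>>> play_rows(
  motion=[
    [0.3, 0, -0.1, 3, 0],
    [0.3, 0, 0, 3, 0],
    [0.3, 0, 0, 2.5, 0],
    [0.3, 0, 0, 2, 0],
    [0.3, 0, 0, 1.2, 0],
    [0.3, 0, 0, 0.7, 0],
    [0.3, 0, 0, 0, 0],
    [0.3, 0, 0, 0, 0],
  ],
  force=30,
)

```text
time: 3.02
position: [0.573, 0.057, 0.0474]
tool_rot: [0.332, 3.123, 0.001]
ft_force: [0.1, -0.0, -0.2]
grip_width: 0.703
```

>>> play_rows(
  motion=[
    [0.6, 0, 0, 0, 0],
    [0.8, 0, 0, 0, 0],
    [1, 0, 0, 0, 0],
    [1, 0, 0, 0, 0],
    [1, 0, 0, 0, 0],
    [1, 0, 0, 0, 0],
    [1, 0, 0, 0, 0],
  ],
  force=30,
)

```text
time: 3.9
position: [0.5724, 0.057, 0.0466]
tool_rot: [0.332, 3.124, 0.0]
ft_force: [-0.6, 0.7, 0.4]
grip_width: 0.134
```

Run:
```python
from h import *
cv2.imwrite("pics/s2.png",cv2.resize(optics.get_image("scene")[130:280,150:350,::-1],None,fx=4,fy=4))
print(ctrl.get_state()["position"],ctrl.get_state()["grip_width"]*87,ctrl.get_state()["ft_force"])
```

```text
[0.57235017 0.05695533 0.04653843] 11.540306973180167 [ 0.01164145  0.62741524 -0.39481549]
```

View pics/s2.png

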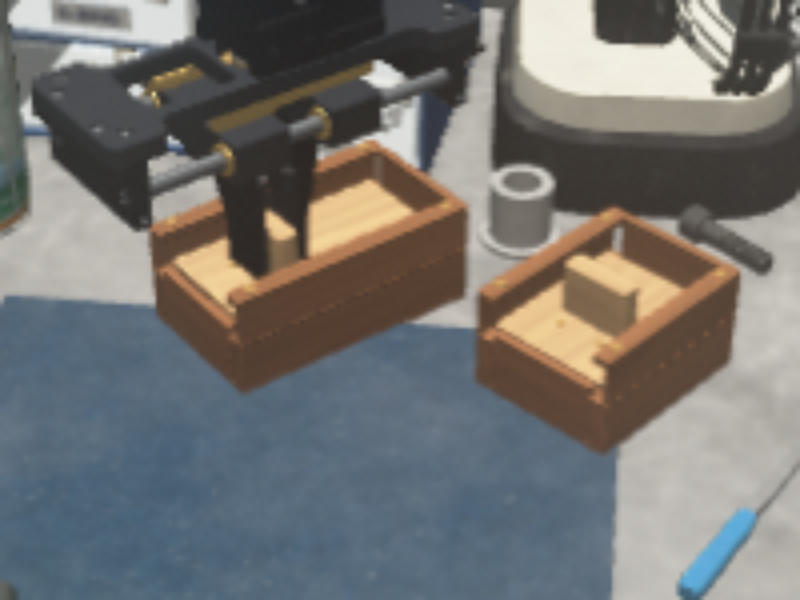

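The fingers hold the handle block at about px (262,240) in the crop, opening 11.5 mm, so the grip is good. Now I'll lift 9 mm.

>>> play_rows(
  motion=[
    [1, 0, 0, -0.3, 0],
    [1, 0, 0, -0.3, 0],
    [1, 0, 0, -0.3, 0],
    [1, 0, 0, 0, 0],
    [1, 0, 0, 0, 0],
    [1, 0, 0, 0, 0],
  ],
)

```text
time: 4.7
position: [0.5722, 0.0569, 0.0554]
tool_rot: [-0.332, -3.124, 0.0]
ft_force: [0.6, -0.2, -1.2]
grip_width: 0.135
```

Run:
```python
from h import *
s=ctrl.get_state()
print(s["position"],s["grip_width"]*87,s["ft_force"],s["torque"])
cv2.imwrite("pics/s3.png",cv2.resize(optics.get_image("scene")[150:240,170:290,::-1],None,fx=6,fy=6))
```

```text
[0.57224629 0.05686574 0.05542865] 11.785065952644596 [ 0.61924641 -0.21715123 -1.18036486] [-0.02158561  0.02747352 -0.03517603]
```

View pics/s3.png

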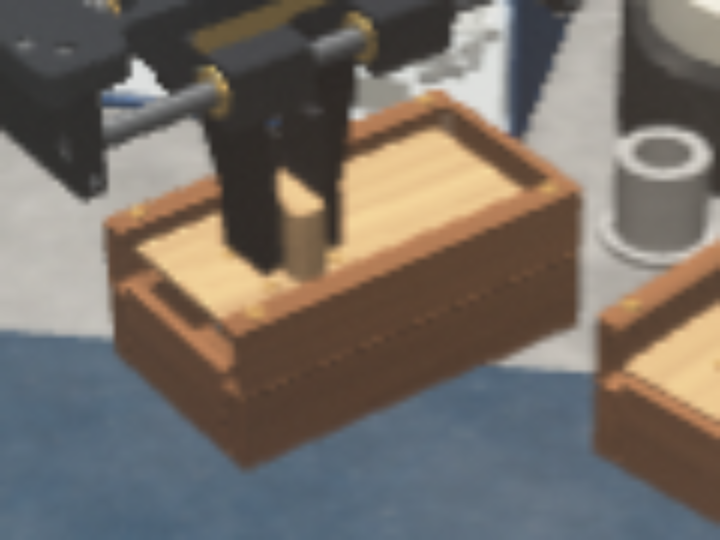

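The lid is raised and level, and a gap shows over the lip at about px (185,300). I'll start sliding.

>>> play_rows(
  motion=[
    [1, 0, 0.5, 0, 0],
    [1, 0, 1, 0, 0],
    [1, 0, 1, 0, 0],
    [1, 0, 1, 0, 0],
    [1, 0, 1, 0, 0],
    [1, 0, 0.5, 0, 0],
    [1, 0, 0, 0, 0],
    [1, 0, 0, 0, 0],
  ],
)

```text
time: 5.75
position: [0.5829, 0.1051, 0.0556]
tool_rot: [-0.333, -3.124, 0.001]
ft_force: [-0.0, 0.0, -0.6]
grip_width: 0.134
```

Run:
```python
from h import *
s=ctrl.get_state()
print(s["position"],s["grip_width"]*87,s["ft_force"],s["torque"])
cv2.imwrite("pics/s4.png",cv2.resize(optics.get_image("scene")[150:260,140:290,::-1],None,fx=5,fy=5))
```

```text
[0.58285613 0.10513663 0.05555918] 11.628793468026135 [-0.0084273   0.04454282 -0.61818156] [ 0.04749816 -0.03995005  0.0188587 ]
```

View pics/s4.png

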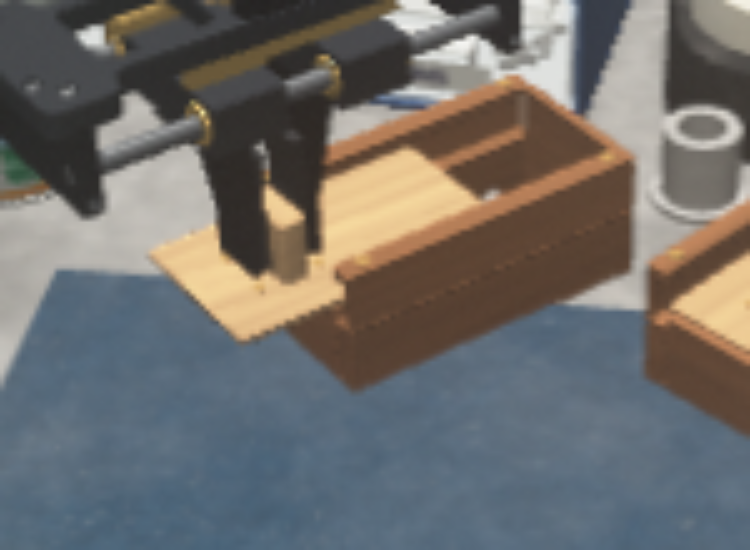

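The lid is half out, level and free of contact, with its mouth end at about px (150–245, 255–340) past the lip. I'll slide the rest, shift towards the robot and lower.

>>> play_rows(
  motion=[
    [1, 0, 0.5, 0, 0],
    [1, 0, 1.25, 0, 0],
    [1, 0, 1.5, 0, 0],
    [1, 0, 1.5, 0, 0],
    [1, 0, 1.5, 0, 0],
    [1, 0, 1.5, 0, 0],
    [1, 0, 1.5, 0, 0],
    [1, 0, 1.25, 0, 0],
    [1, 0, 0.7, 0, 0],
    [1, 1, 0, 0, 0],
    [1, 1.5, 0, 0, 0],
    [1, 1, 0, 0, 0],
    [1, 0, 0, 0.8, 0],
    [1, 0, 0, 1, 0],
    [1, 0, 0, 0.8, 0],
    [1, 0, 0, 0.4, 0],
    [1, 0, 0, 0, 0],
    [1, 0, 0, 0, 0],
  ],
)

```text
time: 8.05
position: [0.5725, 0.2226, 0.0258]
tool_rot: [0.332, 3.123, 0.0]
ft_force: [0.2, 0.4, -1.5]
grip_width: 0.134
```

Run:
```python
from h import *
s=ctrl.get_state()
print(s["position"],s["grip_width"]*87,s["ft_force"],s["torque"])
cv2.imwrite("pics/s5.png",cv2.resize(optics.get_image("scene")[150:310,90:290,::-1],None,fx=3.75,fy=3.75))
```

```text
[0.57254335 0.2226183  0.02578774] 11.669273937352127 [ 0.19249518  0.39408562 -1.48952967] [ 0.0005367  -0.05373442 -0.01255733]
```

View pics/s5.png

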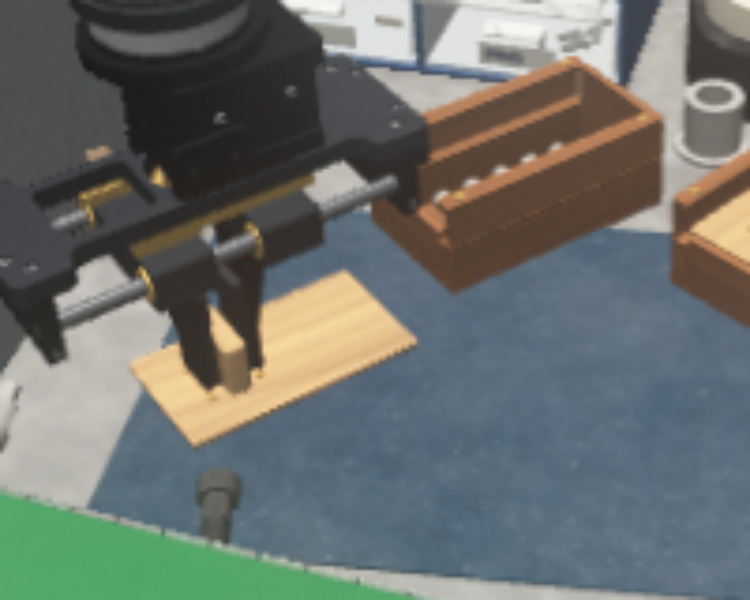

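The lid is fully out, hovering about 9 mm over the bench by arm height and clear of the screw at px (215,490). The pins are visible in the box. Now I'll creep down.

>>> play_rows(
  motion=[
    [1, 0, 0, 0.2, 0],
    [1, 0, 0, 0.2, 0],
    [1, 0, 0, 0.15, 0],
    [1, 0, 0, 0.1, 0],
    [1, 0, 0, 0, 0],
    [1, 0, 0, 0, 0],
  ],
)

```text
time: 8.85
position: [0.5723, 0.2226, 0.0191]
tool_rot: [0.332, 3.124, 0.0]
ft_force: [-0.3, 1.0, -1.2]
grip_width: 0.134
```

>>> play_rows(
  motion=[
    [1, 0, 0, 0.05, 0],
    [1, 0, 0, 0.05, 0],
    [1, 0, 0, 0, 0],
    [1, 0, 0, 0, 0],
  ],
)

```text
time: 9.35
position: [0.5723, 0.2227, 0.0187]
tool_rot: [0.332, 3.124, 0.001]
ft_force: [-2.4, -0.9, 4.9]
grip_width: 0.137
```

Contact, with about 6 N on the lid. I'll release gently, then rise.

>>> play_rows(
  motion=[
    [0.8, 0, 0, 0, 0],
    [0.75, 0, 0, 0, 0],
    [0.7, 0, 0, 0, 0],
    [0.6, 0, 0, 0, 0],
    [0.6, 0, 0, 0, 0],
    [0.6, 0, 0, -0.5, 0],
    [0.6, 0, 0, -1.5, 0],
    [0.6, 0, 0, -3, 0],
    [0.6, 0, 0, -4, 0],
    [0.6, 0, 0, -4, 0],
    [0.6, 0, 0, -2, 0],
    [0.6, 0, 0, 0, 0],
    [0.6, 0, 0, 0, 0],
  ],
)

```text
time: 10.98
position: [0.5712, 0.2223, 0.1665]
tool_rot: [-0.332, -3.122, 0.002]
ft_force: [-0.2, -0.5, -1.0]
grip_width: 0.4
```

Run:
```python
from h import *
s=ctrl.get_state()
print(s["time"],s["position"],s["grip_width"]*87,s["ft_force"])
a=optics.get_image("scene")[:,:,::-1];b=optics.get_image("top")[100:260,130:330,::-1]
cv2.imwrite("pics/s6.png",a)
cv2.imwrite("pics/t6.png",cv2.resize(b,None,fx=3.5,fy=3.5))
```

```text
10.975 [0.57124053 0.22230694 0.16645325] 34.78578529119403 [-0.21907496 -0.474031   -0.96663776]
```

View pics/s6.png

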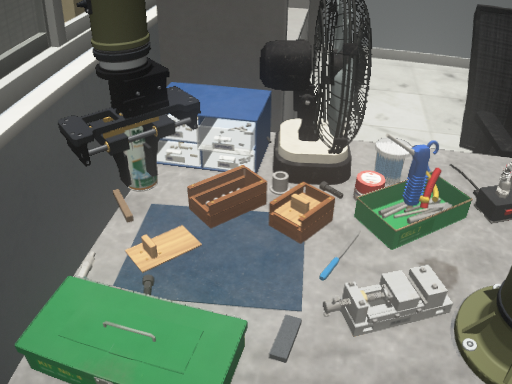

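View pics/t6.png

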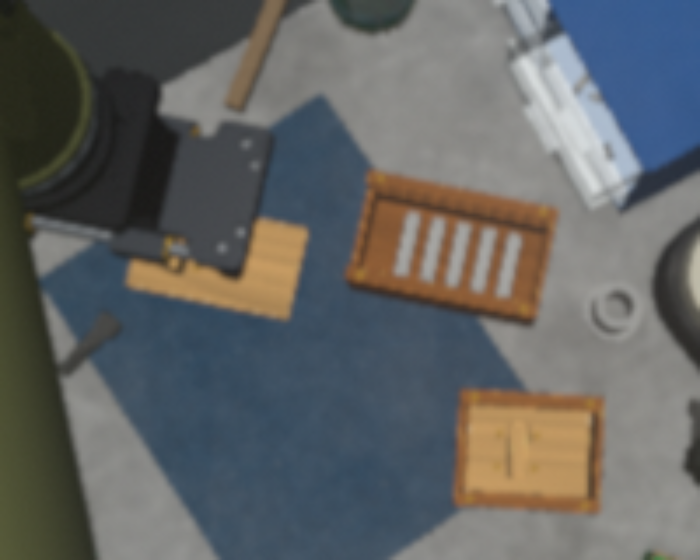

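The lid lies flat on the mat, handle up at scene px (150,245). All five pins are exposed, the short box is shut, and the gripper is clear.

```bash
python3 -c "
from bench import ticket; print(ticket.close_job())"
```

```text
the job is handed in; nothing more can be done
None
```

The longer box is open. I gripped its lid by the handle, lifted it 9 mm over the lip and slid it 160 mm out along the grooves. I set it down flat on the mat with the handle up, then released it and backed the gripper off about 15 cm.

**Last checks (at about 11 s of the 38 s allowed):**
- **Lid:** the scene and top pictures show it lying flat outside the box, with the five dowel pins exposed.
- **Set-down:** the wrist read about 5 N upward at contact, and the arm height put the lid's underside at about 2 mm, the mat's thickness.
- **Short box:** it is still shut and looks unmoved in the pictures; I did not measure its lid's position afterwards.
- **Gripper:** open and clear of everything I could see. The wrist force read about 1 N, and readings with nothing touching had drifted up to about that level.

No check failed or disagreed.

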